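# Press the solenoid valve into its foam pocket

### The arm

A 6-joint arm with a two-finger parallel gripper is mounted at the origin on the work surface. World frame = base frame: x ahead of the robot, y to its left, z up, the work surface at z = 0. Lengths are in m, angles in rad, forces in N, time in s.
With the tool pointing down it reaches from about 0.225 to 0.725 m from the base axis. Payload 3.1 kg.
Tool frame: the origin (TCP) lies midway between the tips of the shut fingers; the grasp point (between the pads) lies 19 mm behind it (r.tcp_to_grasp is the distance from the TCP to the grasp point, in m); x points along the fingers, z is the direction in which the jaws open and shut, and the axes are right-handed (so a half turn about x gives the same grasp; the last joint's range is limited). The gripper opens to 85 mm and grips with 20 to 120 N. Pads are 22 mm wide; open, the fingers measure 114 mm over their backs; the gripper's body (76 mm by 85 mm) begins 54 mm behind the grasp point. The pads swing forward as they close: fully open they stand 13 mm farther back than shut.
Start: joints at [1.088, 0.048, 0.099, 1.622, 0, 1.443], TCP at [0.182, 0.492, 0.231] pointing down, gripper open.
Joint ranges: [-2.91, 2.91], [-0.99, 1.94], [-1.21, 1.42], [-2.12, 2.29], [-1.49, 1.47], [-3.14, 3.14]. Speed limits (rad/s): [2.79, 2.79, 3.14, 3.14, 3.14, 3.14].

### API

Orientations are given as a unit quaternion [w, x, y, z].
In Python, from bench import r gives the robot as it stands.
- The arm moves only by the shell command python3 -m pendant 'ROWS' [OPENING] [FORCE]. ROWS is JSON, a list that holds one entry, the list of rows, each a list of 6 numbers: the shift along the tool's x, y, z in m, then the turn, a rotation vector about the tool's x, y, z in rad. A call has 1 to 10 rows; each row shifts and turns the commanded pose from where the row before left it, along the tool's axes as they then stand; what a row does not reach is not made up. A row lasts 1/10 s, in which the tool goes at most 50 mm and 8.59 degrees, less where a joint would pass 70% of its speed; a pose out of reach is approached as far as the arm can. A call with a gripper value outside its range is refused whole. OPENING is the closure in counts, from 0 (fully open) to 255 (shut), set as the call begins (- or left out, the last holds). The fingers move at their own pace and stop on an object; FORCE is the grip in N (left out, the last holds). Time passes only in rows, so rows that do not move let the fingers close. It gives the time, the measured TCP pose, the force and the opening at its end, in the units of the state.
- r.read_state(): the state, without advancing time (a new reading comes with each control period).
- r.camera(name): name is "scene" or "top" or "wrist"; returns the picture (384x512x3 uint8, red, green, blue); there is no depth.
- r.get_calibration(name): a dict with "K" (3x3 intrinsics, pixels), "origin" and "rotation" of the camera in the world; the wrist camera has in their place "hand_eye" (4x4, takes a point from camera to tool coordinates, whose origin is the TCP and whose axes are the tool frame's). Camera axes: x right, y down, z forward; pixel columns grow to the right and rows downward; lengths in m; the calibration is good to about 2 mm. A picture is of the moment at which its call begins: read the wrist's pose just before it. get_calibration takes no time and is no camera call.
- r.finish_job(): hands the job in, once; it reports no verdict.
The state is a dict: "time_s": time; "joint_positions": joint angles; "joint_vel": joint speeds; "effort": joint torques, N m; "eef_pos": TCP position; "orientation": TCP orientation; "wrist_force": force on the tool from outside, world axes, zero at the start; "torque": the same for the moment, N m; "opening": finger opening in m.
Only numpy, scipy, OpenCV 4.12 (cv2) and the standard library are available. Lean on these libraries where they do the work, as an engineer would, in place of code of your own. Each camera call takes 0.05 s, during which the arm holds its last target.

### The job

Pack the loose solenoid valve for shipping: turn it to match its empty die-cut foam pocket, with its coil in the narrow part, and press it fully home so that it sits level on the pocket's floor, then let go of it. Leave the packed gauge and the other things on the bench where they are.

Things in the scene. Friction and masses are not known exactly. Their poses are not given: they have to be found in the camera images.
- valve: Loose solenoid valve on the bench, mounting face down, about 0.6 kg, 150 mm long. Dark steel block 70 (x) x 54 (y) x 60 mm tall; from its +x face stands a bright coil (30 mm diameter, 65 long) and a black cap (26 mm diameter, 15 long), axis 28 mm above the underside. Origin: centre of the block's underside; x along the coil to the cap, z up. Grip the block across its 54 mm width.
- connector_top (a point): Centre of the top of the valve's black connector (30 x 28 mm), which stands on the coil: 66 mm along the valve's x from its origin, 70 mm above its underside. Axes as the valve's.
- coil_end (a point): Centre of the valve's end cap face: 115 mm along the valve's x from its origin, 28 mm above its underside. Axes as the valve's.
- valve_foam: Fixed dark foam block (pale pocket floor) in a thin black case, with the empty valve pocket: 200 x 110 mm outside, foam top 50 mm above the bench. Left or right of the robot. Origin: centre of its underside; x along its length. The pocket, centred on y = 0, 30 mm deep, flat-floored, is wide at the -x end and narrow at the +x end; the valve fits only with its coil towards +x.
- pocket (a point): Point on the pocket's floor where the valve's origin belongs: centre of the wide bay, 40 mm along -x from valve_foam's origin, 20 mm above its underside, 30 mm below the foam top. Axes as valve_foam's; the seated valve's x lies along this x. The wide bay is 80 x 60 mm (x, y), so the block has 4 mm play at its ends and 3 mm at each side; what is over 30 mm up the valve stays above the foam.
- lips (a point): Centre of the wide bay at the height of two soft rounded foam lips, 14 mm below the foam top, 16 mm above point pocket. Each lip bulges 4 mm from the middle of a long wall (40 mm long); the block squeezes it back 1 mm (5 N, then 2 N per mm). They grip the valve, which so does not drop home by its own weight: push it down with some 5 to 20 N until it meets the floor.
- narrow_bay (a point): Centre of the floor of the pocket's narrow bay, for coil and cap: 78 mm long and 36 mm wide, 40 mm along +x from valve_foam's origin, 20 mm above its underside. Axes as valve_foam's.
- gauge_foam: Fixed foam block of the same outside size and look (200 x 110 x 50 mm), already filled with the gauge, on the other side of the robot from valve_foam. Origin: centre of its underside; x along its length.
- gauge: Round steel pressure gauge, 63 mm diameter and 30 mm thick, with a brass stem, lying in its foam and standing 10 mm above the foam top. Bystander. Origin: centre of its underside; x towards the stem.
- wrench: Steel wrench 190 mm long lying on the bench beyond the work. Bystander. Origin: under its middle.
- pot: Open white plastic pot, 72 mm diameter, 70 mm tall, on the bench beyond the work. Bystander. Origin: centre of its underside.
- plug: Steel flanged plug standing on its 44 mm flange, 60 mm tall, on the bench beyond the work. Bystander. Origin: centre of its underside.
Mind the look-alikes: they are no part of the job. Leave any purple look-alike of the valve_foam alone.

How it is judged:
On the way:
1. the gripper pushes the valve down to within 4 mm of the pocket floor (z of valve in the frame of pocket below 0.004 m and horizontal distance between valve and pocket below 0.01 m and contact force between the fingers and valve above 1 N), for 0.1 s.
At the end, for the whole second after the job is handed in: The valve is in its pocket, coil in the narrow bay: its underside within 3 mm of the pocket floor, its origin within 8 mm sideways of the pocket point, level within 0.06 rad, its x along the pocket's x within 0.12 rad, released and at rest (horizontal distance between valve and pocket below 0.008 m and z of valve in the frame of pocket below 0.003 m and x of coil_end in the frame of pocket above 0.1 m and angle between valve's own z axis and vertical below 0.06 rad and angle between the x axis of valve and the x axis of valve_foam, either way round below 0.12 rad and linear speed of valve below 0.02 m/s and contact force between the fingers and valve below 0.1 N); the robot touches nothing.
It fails at once if the gauge was disturbed (distance of gauge from where it was at the start of the episode above 0.02 m).
It fails at once if the wrench was disturbed (distance of wrench from where it was at the start of the episode above 0.025 m).
It fails at once if the pot was disturbed (distance of pot from where it was at the start of the episode above 0.025 m).
It fails at once if the plug was disturbed (distance of plug from where it was at the start of the episode above 0.025 m).
It also fails if it takes over 35 s, if anything falls off the work surface, if the arm or the gripper's body presses on something with over 40 N, if the wrist force passes 120 N, or if a joint passes its speed limit or range.

## Working session

There is one attempt and no reset: what is moved stays moved. The work goes in short steps, Python scripts to look and compute and a shell command to move; the robot and the scene stay as the last step left them, time stands still between calls to the robot, and variables do not carry over. Pictures are saved under pics/ and viewed, and the job is handed in when it is done.

```bash
mkdir -p pics; ls; python3 - <<'E'
from bench import r
import cv2
print(r.read_state())
for n in ("scene","top","wrist"):
    im=r.camera(n); cv2.imwrite(f"pics/{n}0.png",im[:,:,::-1])
    print(n,r.get_calibration(n))
print(r.tcp_to_grasp)
E
```

```text
pics
{'time_s': 0.0, 'joint_positions': array([ 1.08819165e+00,  4.87521262e-02,  9.75733816e-02,  1.62198108e+00,
       -5.16598407e-06,  1.44299526e+00]), 'joint_vel': array([ 0.00190637, -0.00076347,  0.00236607, -0.00016018, -0.00158049,
       -0.00177334]), 'effort': array([-1.25051851e-03, -3.38787138e+01,  3.20013928e+01,  2.02117092e-02,
       -2.18517027e-05,  1.34842217e-06]), 'eef_pos': array([0.18211627, 0.49174943, 0.23010417]), 'orientation': array([ 0.57964846, -0.40430374,  0.58112901,  0.40352847]), 'wrist_force': array([0.23945371, 0.19535693, 0.26973934]), 'torque': array([ 0.00071409, -0.00045858,  0.01562253]), 'opening': 0.08510706749664425}
scene {'K': array([[379.89568679,   0.        , 249.24250128],
       [  0.        , 379.89568679, 184.56590776],
       [  0.        ,   0.        ,   1.        ]]), 'origin': array([1.0713299 , 0.85908214, 0.79090432]), 'rotation': array([-0.12611652,  0.2759945 ,  0.8580852 , -0.41426013])}
top {'K': array([[416.71482187,   0.        , 259.13162155],
       [  0.        , 416.71482187, 192.45124838],
       [  0.        ,   0.        ,   1.        ]]), 'origin': array([0.31785237, 0.1382315 , 1.26642788]), 'rotation': array([-0.06902454,  0.70433905, -0.7038443 ,  0.06119895])}
wrist {'K': array([[281.32875741,   0.        , 253.3217243 ],
       [  0.        , 281.32875741, 190.87834159],
       [  0.        ,   0.        ,   1.        ]]), 'hand_eye': array([[-9.96550044e-04, -3.29893186e-01,  9.44017740e-01,
        -1.42402737e-01],
       [ 3.40443277e-04, -9.44018266e-01, -3.29893010e-01,
         8.58311359e-02],
       [ 9.99999445e-01, -7.37040081e-06,  1.05307136e-03,
        -1.49614368e-04],
       [ 0.00000000e+00,  0.00000000e+00,  0.00000000e+00,
         1.00000000e+00]])}
0.0187
```

View pics/scene0.png

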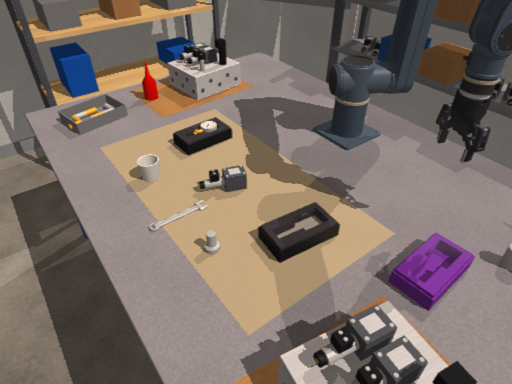

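View pics/top0.png

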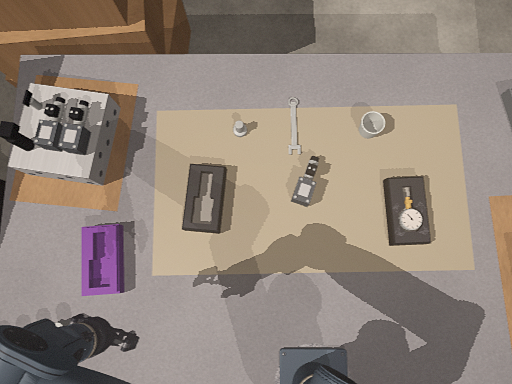

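View pics/wrist0.png

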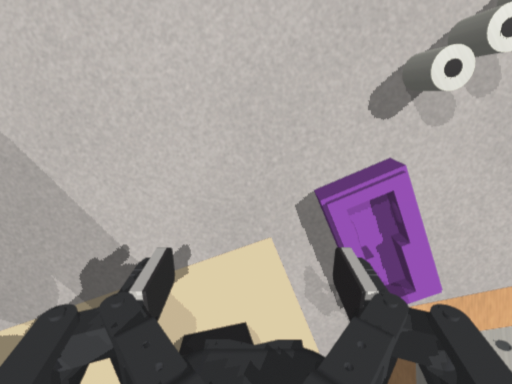

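The top view shows the valve at about (306,182), coil up-right to (316,160). The black valve foam is at (205,198), the gauge foam at (408,211) and the purple decoy at (103,260). I'll zoom in to measure.

```bash
cat > h.py <<'E'
import numpy as np, cv2
from scipy.spatial.transform import Rotation as R
from bench import r
def q2R(q): return R.from_quat([q[1],q[2],q[3],q[0]]).as_matrix()
def cam(name,st=None):
    c=r.get_calibration(name); K=c['K']
    if name=='wrist':
        T=np.eye(4);T[:3,:3]=q2R(st['orientation']);T[:3,3]=st['eef_pos']
        M=T@c['hand_eye']; return K,M[:3,:3],M[:3,3]
    return K,q2R(c['rotation']),c['origin']
def ray(cm,uv):
    K,Rm,o=cm; d=Rm@np.linalg.inv(K)@np.array([uv[0],uv[1],1.]); return o,d/np.linalg.norm(d)
def onz(cm,uv,z):
    o,d=ray(cm,uv); return o+d*(z-o[2])/d[2]
def proj(cm,P):
    K,Rm,o=cm; p=(np.atleast_2d(P)-o)@Rm; q=p@K.T; return q[:,:2]/q[:,2:]
def tri(obs):
    A=np.zeros((3,3));b=np.zeros(3);L=[]
    for cm,uv in obs:
        o,d=ray(cm,uv);M=np.eye(3)-np.outer(d,d);A+=M;b+=M@o;L.append((o,M))
    x=np.linalg.solve(A,b); return x,[np.linalg.norm(M@(x-o)) for o,M in L]
E
python3 - <<'E'
import cv2
def crop(n,x0,y0,x1,y1,s,o):
    im=cv2.imread(f"pics/{n}.png")[y0:y1,x0:x1]; cv2.imwrite(o,cv2.resize(im,None,fx=s,fy=s,interpolation=cv2.INTER_CUBIC))
crop("top0",175,145,335,245,5,"pics/t0z.png")
crop("scene0",190,155,350,265,5,"pics/s0z.png")
E
python3 - <<'E'
import sys;sys.path.insert(0,'.')
from h import *
t=cam('top');s=cam('scene')
for u in [(306,182),(205,198),(408,211),(190,160),(316,160)]: print(u,onz(t,u,.05))
for u in [(235,172),(300,225)]: print(u,onz(s,u,.05))
E
```

```text
(306, 182) [0.57641103 0.01233372 0.05      ]
(205, 198) [0.52808455 0.31251394 0.05      ]
(408, 211) [ 0.48928016 -0.28489269  0.05      ]
(190, 160) [0.64450789 0.36084564 0.05      ]
(316, 160) [ 0.64404305 -0.01899564  0.05      ]
(235, 172) [0.54323396 0.0179405  0.05      ]
(300, 225) [0.53386135 0.32623316 0.05      ]
```

View pics/t0z.png

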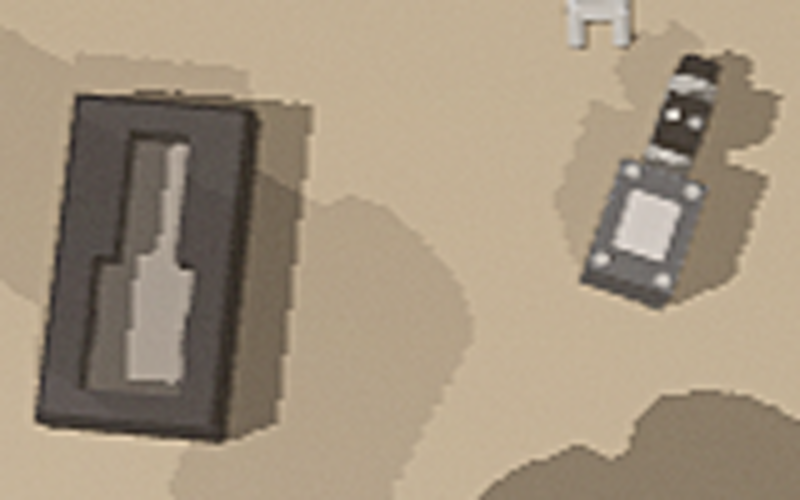

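View pics/s0z.png

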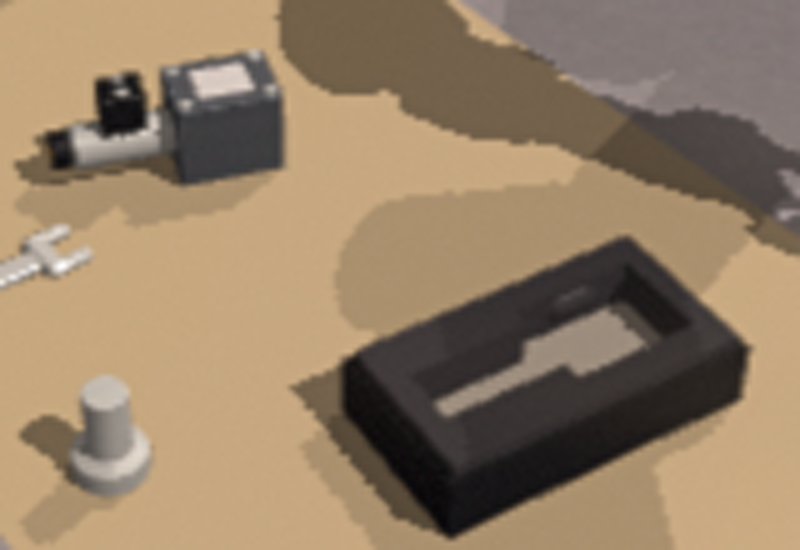

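```bash
cat > m1.py <<'E'
from h import *
from scipy.optimize import least_squares
t=cam('top');s=cam('scene')
T=lambda x,y:(175+(x+.5)/5-.5,145+(y+.5)/5-.5)
S=lambda x,y:(190+(x+.5)/5-.5,155+(y+.5)/5-.5)
# foam corners (frame: x narrow): order (+x,+y),(+x,-y),(-x,-y),(-x,+y)
ft=[T(78,95),T(258,108),T(222,440),T(38,425)]
fs=[S(453,467),S(345,358),S(628,238),S(748,348)]
vt=[T(622,160),T(705,190),T(663,308),T(582,280)]
vs=[S(180,112),S(163,68),S(262,52),S(284,97)]
for nm,a,b in (('foam',ft,fs),('valve',vt,vs)):
    P=[tri([(t,p),(s,q)]) for p,q in zip(a,b)]
    for p,e in P: print(nm,p.round(4),np.round(e,4))
    X=np.array([p for p,_ in P]); c=X.mean(0)
    dx=(X[0]+X[1]-X[2]-X[3])/2; dy=(X[0]-X[1]-X[2]+X[3])/2
    print(c.round(4),'len',np.linalg.norm(dx),np.linalg.norm(dy),'yaw',np.arctan2(dx[1],dx[0]),np.arctan2(-dy[0],dy[1]))
E
python3 m1.py
```

```text
foam [0.6322 0.3601 0.0519] [0.0008 0.0008]
foam [0.6252 0.2538 0.0413] [0.0028 0.0028]
foam [0.4258 0.271  0.0383] [0.0011 0.0011]
foam [0.4352 0.3795 0.0383] [0.0003 0.0003]
[0.5296 0.3161 0.0424] len 0.19924765228321104 0.10780075308840124 yaw -0.09195399117423299 -0.07601301179119785
valve [0.59   0.0342 0.061 ] [0.0006 0.0006]
valve [ 0.5722 -0.0146  0.0588] [0.0007 0.0007]
valve [0.5051 0.0086 0.0556] [0.0032 0.0032]
valve [0.5215 0.0563 0.0548] [0.0026 0.0026]
[0.5472 0.0211 0.0576] len 0.07159489526817 0.051185633973731826 yaw -0.3221748549029997 -0.3397487176017238
```

```bash
cat >> h.py <<'E'
def plan(pos,yaw,st=None):
    """valve/foam yaw -> tool x down, tool z along +-(y axis of yaw). prints shift in current tool axes and turn about tool x"""
    st=st or r.read_state(); Rt=q2R(st['orientation'])
    d=np.array(pos)-st['eef_pos']
    y=np.array([-np.sin(yaw),np.cos(yaw),0])
    print('t',round(st['time_s'],2),'pos',st['eef_pos'].round(4),'shift tool',(Rt.T@d).round(4),'n>=',np.linalg.norm(d)/.05,'F',st['wrist_force'].round(2),'op',round(st['opening'],4),'q6',st['joint_positions'][5].round(3))
    for s in (1,-1):
        Rg=np.column_stack([[0,0,-1],np.cross(s*y,[0,0,-1]),s*y])
        print(' sign',s,'rotvec tool',R.from_matrix(Rt.T@Rg).as_rotvec().round(4))
E
python3 - <<'E'
import sys;sys.path.insert(0,'.')
from h import *
st=r.read_state();print(q2R(st['orientation']).round(3))
plan([.547,.021,.23],-.33)
E
```

```text
[[-0.001 -0.938  0.347]
 [-0.002  0.347  0.938]
 [-1.     0.    -0.002]]
t 0.15 pos [0.1822 0.4919 0.2303] shift tool [ 0.0008 -0.5057 -0.3148] n>= 11.913328189392693 F [ 0.47 -0.1  -0.33] op 0.0853 q6 1.443
 sign 1 rotvec tool [-0.0248 -0.0019 -0.0003]
 sign -1 rotvec tool [ 3.1168e+00 -4.0000e-04  2.9000e-03]
```

```bash
python3 -m pendant '[[[0,-0.042,-0.026,0,0,0],[0,-0.042,-0.026,0,0,0],[0,-0.042,-0.026,0,0,0],[0,-0.042,-0.026,0,0,0],[0,-0.042,-0.026,0,0,0],[0,-0.042,-0.026,0,0,0],[0,-0.042,-0.026,0,0,0],[0,-0.042,-0.026,0,0,0],[0,-0.042,-0.026,0,0,0],[0,-0.042,-0.026,0,0,0]]]' 0; python3 -m pendant '[[[0,-0.042,-0.026,-0.012,0,0],[0,-0.042,-0.027,-0.012,0,0],[0,0,0,0,0,0],[0,0,0,0,0,0]]]'
cat > w.py <<'E'
import sys
from h import *
import pickle
n=sys.argv[1]
st=r.read_state(); im=r.camera('wrist'); cv2.imwrite(f'pics/{n}.png',im[:,:,::-1]); cv2.imwrite(f'pics/{n}z.png',cv2.resize(im[:,:,::-1],(800,600),interpolation=cv2.INTER_CUBIC)); pickle.dump(st,open(f'pics/{n}.pkl','wb'))
E
python3 w.py w1; python3 - <<'E'
import sys;sys.path.insert(0,'.')
from h import *
plan([.547,.021,.23],-.33)
E
```

```text
time_s: 1.15
eef_pos: [0.4867, 0.1007, 0.231]
orientation: [0.58, -0.404, 0.58, 0.404]
wrist_force: [0.7, 1.4, 0.5]
opening: 0.0855
time_s: 1.55
eef_pos: [0.5466, 0.023, 0.2301]
orientation: [0.575, -0.409, 0.577, 0.411]
wrist_force: [-0.7, -0.5, 0.5]
opening: 0.0854
t 1.6 pos [0.5463 0.0241 0.2307] shift tool [ 0.0007 -0.0017 -0.0026] n>= 0.06437525069395086 F [-0.75 -0.01  0.3 ] op 0.0851 q6 0.253
 sign 1 rotvec tool [-0.0017  0.     -0.0019]
 sign -1 rotvec tool [ 3.1399e+00 -3.0000e-03 -1.0000e-04]
```

View pics/w1z.png

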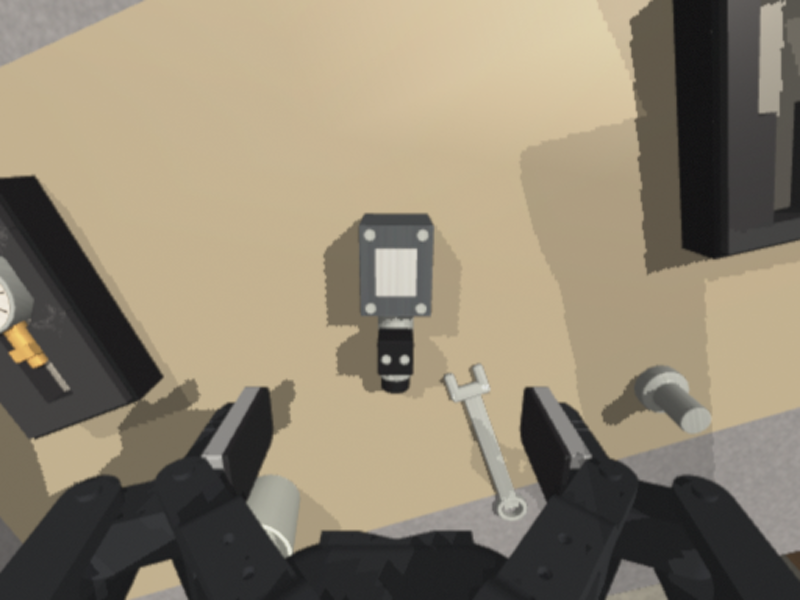

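The wrist view shows the valve aligned with the fingers. The top face corners are at about (362,226), (431,226), (432,316) and (360,316) in the scaled picture, with the coil pointing down (+x).

```bash
cat > m2.py <<'E'
from h import *
import pickle
im=cv2.imread('pics/w1.png'); z=im[130:260,215:295]; cv2.imwrite('pics/w1c.png',cv2.resize(z,None,fx=4.6,fy=4.6,interpolation=cv2.INTER_CUBIC))
st=pickle.load(open('pics/w1.pkl','rb')); w=cam('wrist',st); t=cam('top');s=cam('scene')
f=.64
wv=[(432*f,316*f),(360*f,316*f),(362*f,226*f),(431*f,226*f)]  # (+x,+y)? +y is right in image
T=lambda x,y:(175+(x+.5)/5-.5,145+(y+.5)/5-.5)
S=lambda x,y:(190+(x+.5)/5-.5,155+(y+.5)/5-.5)
vt=[T(622,160),T(705,190),T(663,308),T(582,280)]
vs=[S(180,112),S(163,68),S(262,52),S(284,97)]
X=[]
for a,b,c in zip(vt,vs,wv):
    p,e=tri([(t,a),(s,b),(w,c)]); X.append(p); print(p.round(4),np.round(e,4), onz(w,c,.06).round(4))
for X in (np.array(X),np.array([onz(w,c,.06) for c in wv])):
    c=X.mean(0);dx=(X[0]+X[1]-X[2]-X[3])/2; dy=(X[0]-X[1]-X[2]+X[3])/2
    print(c.round(4),'len',np.linalg.norm(dx),np.linalg.norm(dy),'yaw',np.arctan2(dx[1],dx[0]),np.arctan2(-dy[0],dy[1]))
E
python3 m2.py
```

```text
[0.5902 0.0356 0.0619] [0.0017 0.0001 0.0016] [0.5909 0.0371 0.06  ]
[ 0.5725 -0.0146  0.0592] [0.0004 0.001  0.0007] [ 0.5729 -0.0148  0.06  ]
[0.5068 0.0098 0.0572] [0.0045 0.0025 0.0026] [0.509  0.0107 0.06  ]
[0.5231 0.0571 0.0564] [0.004  0.0017 0.0026] [0.5251 0.0572 0.06  ]
[0.5482 0.022  0.0587] len 0.07033332171287839 0.05165429068536091 yaw -0.33324044431557975 -0.33498895620450986
[0.5495 0.0226 0.06  ] len 0.06881618660521924 0.05206696906761544 yaw -0.33816827148311435 -0.33334704220527744
```

View pics/w1c.png

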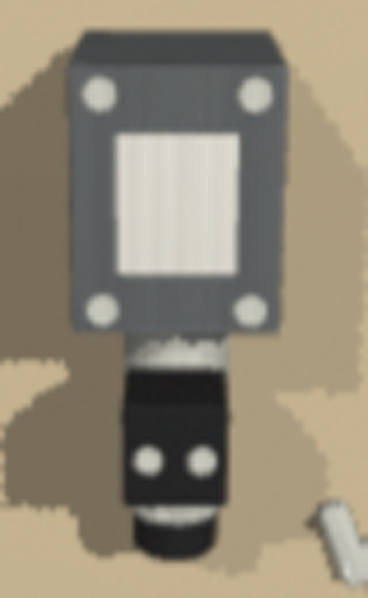

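```bash
python3 - <<'E'
from h import *
plan([.549,.0225,.03],-.335)
E
```

```text
t 1.6 pos [0.5463 0.0241 0.2307] shift tool [ 0.2007 -0.0035 -0.0006] n>= 4.014513413683005 F [-0.75 -0.01  0.3 ] op 0.0851 q6 0.253
 sign 1 rotvec tool [ 0.0033  0.     -0.0019]
 sign -1 rotvec tool [-3.1383e+00  3.0000e-03  1.0000e-04]
```

```bash
python3 -m pendant '[[[0.04,-0.003,-0.001,0.003,0,-0.002],[0.04,0,0,0,0,0],[0.04,0,0,0,0,0],[0.03,0,0,0,0,0],[0.02,0,0,0,0,0],[0.01,0,0,0,0,0],[0,0,0,0,0,0],[0,0,0,0,0,0]]]'
python3 w.py w2; python3 - <<'E'
from h import *
im=r.camera('scene');cv2.imwrite('pics/s2z.png',cv2.resize(im[110:260,170:370,::-1],None,fx=4,fy=4))
plan([.549,.0225,.029],-.335)
E
```

```text
time_s: 2.4
eef_pos: [0.5501, 0.0227, 0.0527]
orientation: [0.577, -0.411, 0.575, 0.409]
wrist_force: [0.1, 0.2, 0.2]
opening: 0.0851
t 2.5 pos [0.551  0.0223 0.0535] shift tool [ 0.0245  0.0021 -0.0005] n>= 0.4914769319431026 F [ 0.55 -0.52  0.03] op 0.0857 q6 0.252
 sign 1 rotvec tool [0.0018 0.001  0.0056]
 sign -1 rotvec tool [-3.1398e+00 -8.8000e-03  1.5000e-03]
```

View pics/w2z.png

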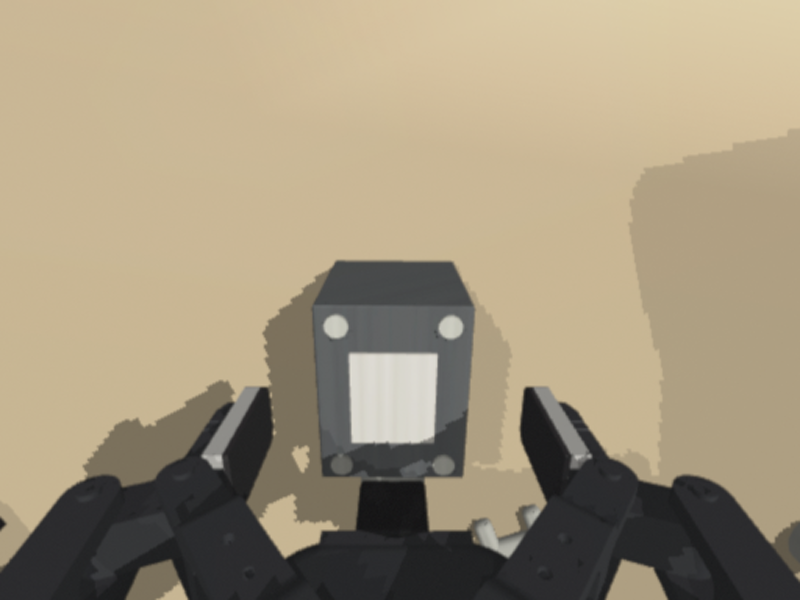

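View pics/s2z.png

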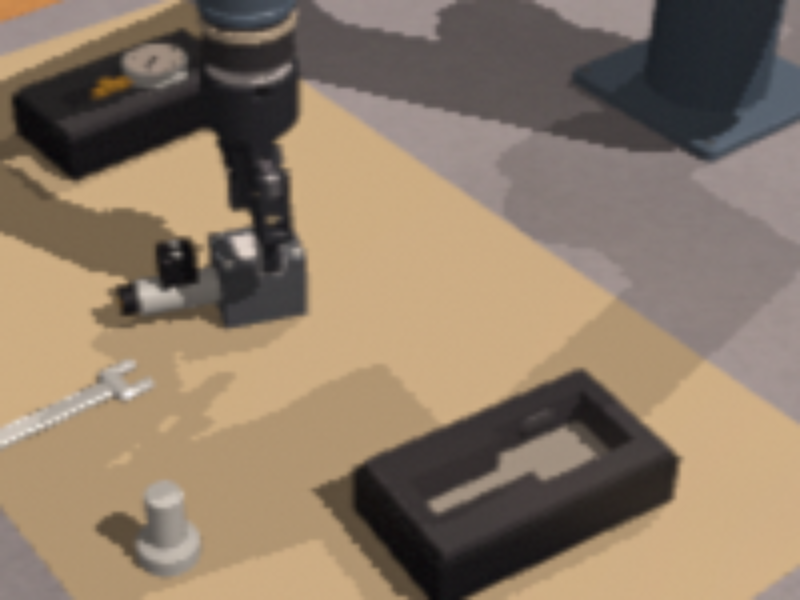

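Centred (valve 313–475, finger pads 270/522). I'll descend and grip.

```bash
python3 -m pendant '[[[0.012,0.001,0,0,0,0],[0.012,0,0,0,0,0],[0,0,0,0,0,0],[0,0,0,0,0,0]]]'; python3 -m pendant '[[[0,0,0,0,0,0],[0,0,0,0,0,0],[0,0,0,0,0,0],[0,0,0,0,0,0],[0,0,0,0,0,0],[0,0,0,0,0,0],[0,0,0,0,0,0],[0,0,0,0,0,0]]]' 255 80
python3 w.py w3; python3 - <<'E'
from h import *
im=r.camera('scene');cv2.imwrite('pics/s3z.png',cv2.resize(im[130:220,190:290,::-1],None,fx=6,fy=6,interpolation=cv2.INTER_CUBIC))
plan([.549,.0225,.029],-.335)
E
```

```text
time_s: 2.9
eef_pos: [0.5476, 0.0224, 0.0261]
orientation: [0.576, -0.41, 0.576, 0.41]
wrist_force: [0.5, 0.5, 1.0]
opening: 0.0853
time_s: 3.7
eef_pos: [0.5493, 0.022, 0.0281]
orientation: [0.577, -0.411, 0.575, 0.409]
wrist_force: [-0.2, -1.6, 4.5]
opening: 0.0528
t 3.8 pos [0.5493 0.022  0.0281] shift tool [-0.0009  0.0005  0.0004] n>= 0.021306484990633798 F [-0.68 -1.98  5.77] op 0.053 q6 0.253
 sign 1 rotvec tool [ 0.001  -0.0003  0.0037]
 sign -1 rotvec tool [-3.1406e+00 -5.9000e-03 -4.0000e-04]
```

View pics/w3z.png

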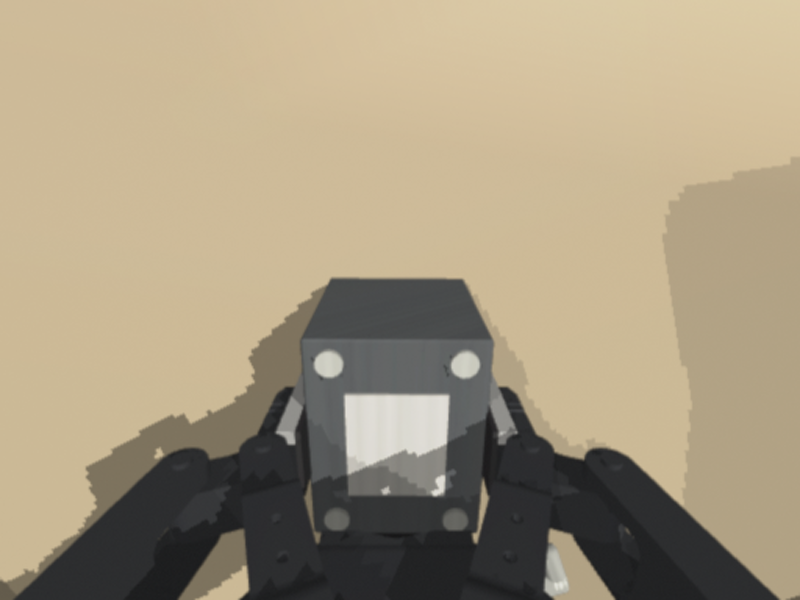

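View pics/s3z.png

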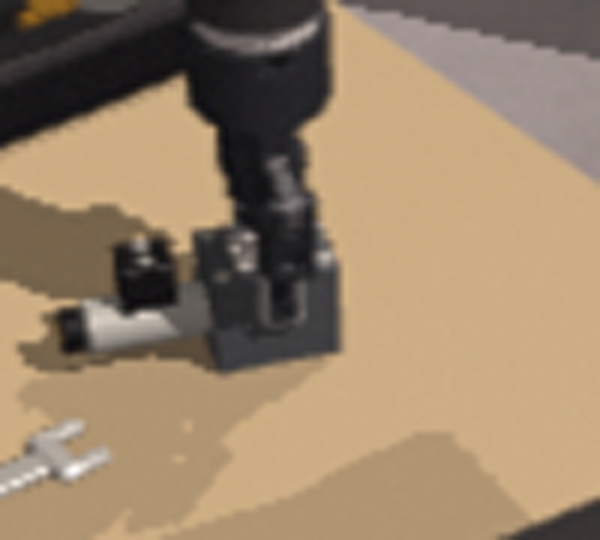

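```bash
python3 - <<'E'
from h import *
s=cam('scene'); th=-.335; c=np.array([.549,.0225,0])
def W(x,y,z): return c+np.array([x*np.cos(th)-y*np.sin(th),x*np.sin(th)+y*np.cos(th),z])
f=lambda P:((proj(s,P)[0]-[190,130]+.5)*6-.5).round(0)
for P in [(35,27,60),(-35,27,60),(35,27,0),(-35,27,0)]: print(P,f(W(*np.array(P)/1e3)))
for y in (27,34,40):
  for h in (22,28,34): print(y,h,f(W(.011,y/1e3,h/1e3)),f(W(-.011,y/1e3,h/1e3)))
E
```

```text
(35, 27, 60) [216. 288.]
(-35, 27, 60) [344. 265.]
(35, 27, 0) [222. 376.]
(-35, 27, 0) [346. 352.]
27 22 [263. 336.] [302. 329.]
27 28 [262. 328.] [302. 320.]
27 34 [262. 319.] [302. 311.]
34 22 [266. 344.] [306. 337.]
34 28 [266. 336.] [305. 328.]
34 34 [265. 327.] [305. 319.]
40 22 [269. 351.] [309. 343.]
40 28 [268. 342.] [308. 335.]
40 34 [268. 333.] [308. 326.]
```

Tips are about 32–35 mm above the underside, which is thin clearance over the foam at seating. I'll regrip 4 mm higher.

```bash
python3 -m pendant '[[[0,0,0,0,0,0],[0,0,0,0,0,0],[-0.002,0,0,0,0,0],[-0.002,0,0,0,0,0],[0,0,0,0,0,0]]]' 90;  python3 -m pendant '[[[0,0,0,0,0,0],[0,0,0,0,0,0],[0,0,0,0,0,0],[0,0,0,0,0,0],[0,0,0,0,0,0],[0,0,0,0,0,0]]]' 255 80;python3 -m pendant '[[[-0.01,0,0,0,0,0],[-0.03,0,0,0,0,0],[-0.04,0,0,0,0,0],[-0.04,0,0,0,0,0],[0,0,0,0,0,0],[0,0,0,0,0,0]]]'
python3 w.py w4; python3 - <<'E'
from h import *
im=r.camera('scene');cv2.imwrite('pics/s4z.png',cv2.resize(im[80:230,170:370,::-1],None,fx=4,fy=4,interpolation=cv2.INTER_CUBIC))
plan([.49,.3175,.150],-.09)
E
```

```text
time_s: 4.3
eef_pos: [0.5488, 0.0225, 0.0315]
orientation: [0.577, -0.411, 0.576, 0.409]
wrist_force: [0.1, -0.6, 0.3]
opening: 0.0554
time_s: 4.9
eef_pos: [0.5489, 0.0223, 0.0319]
orientation: [0.577, -0.411, 0.576, 0.409]
wrist_force: [-3.0, 0.2, 5.4]
opening: 0.0527
time_s: 5.5
eef_pos: [0.5483, 0.0225, 0.1506]
orientation: [0.576, -0.41, 0.576, 0.41]
wrist_force: [-0.3, -0.6, -8.0]
opening: 0.0521
t 5.6 pos [0.5462 0.0227 0.1477] shift tool [-0.002   0.1497  0.2602] n>= 6.002977574541018 F [-0.05  0.27 -7.07] op 0.0525 q6 0.253
 sign 1 rotvec tool [-0.2438 -0.001  -0.0046]
 sign -1 rotvec tool [ 2.8978e+00 -6.7000e-03  1.4000e-03]
```

View pics/w4z.png

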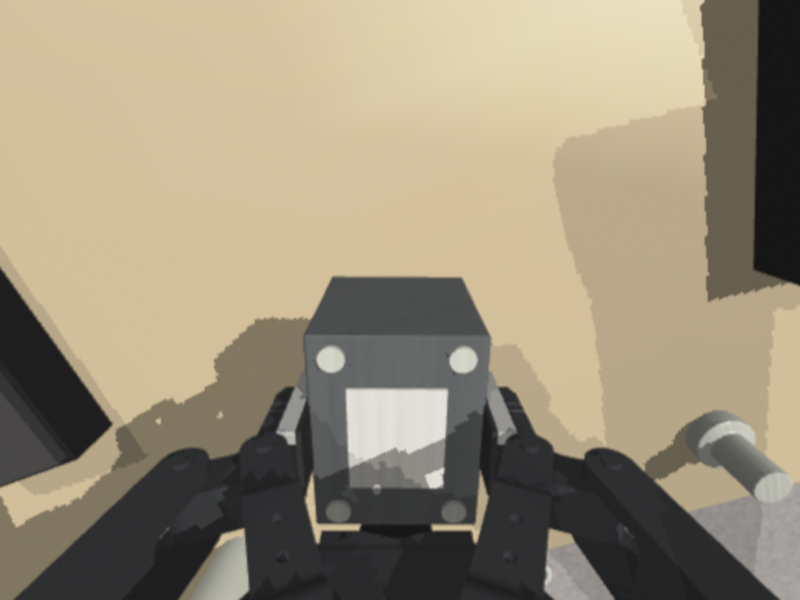

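View pics/s4z.png

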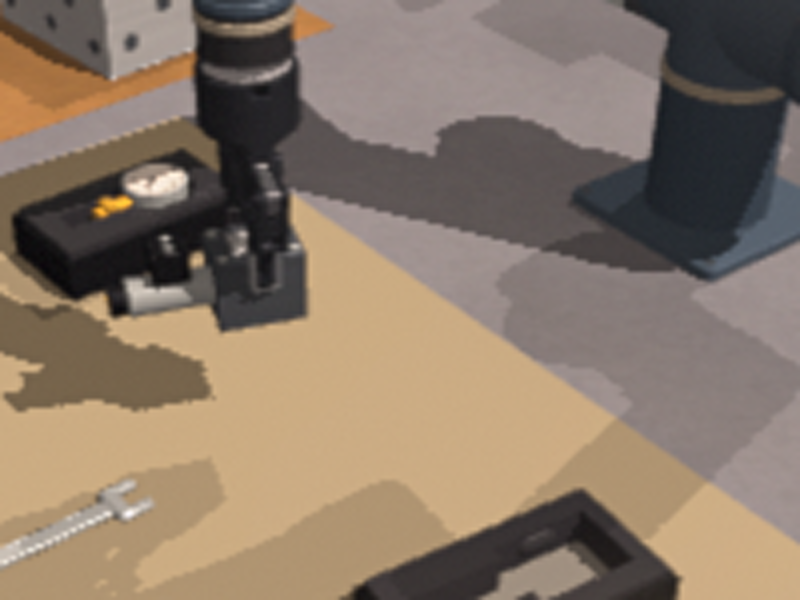

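Held level. I'll move part way towards the foam and view it unobstructed.

```bash
python3 -m pendant '[[[0,0.016,0.042,0,0,0],[0,0.016,0.042,0,0,0],[0,0.016,0.042,0,0,0],[0,0.016,0.042,0,0,0],[0,0,0,-0.122,0,-0.002],[0,0,0,-0.122,0,-0.002],[0,0,0,0,0,0],[0,0,0,0,0,0],[0,0,0,0,0,0]]]'
python3 w.py w5; python3 - <<'E'
from h import *
im=r.camera('top');cv2.imwrite('pics/t5.png',im[:,:,::-1]);cv2.imwrite('pics/t5z.png',cv2.resize(im[150:245,165:285,::-1],None,fx=6,fy=6,interpolation=cv2.INTER_CUBIC))
plan([.49,.3175,.150],-.09)
E
```

```text
time_s: 6.5
eef_pos: [0.5423, 0.2015, 0.1497]
orientation: [0.523, -0.478, 0.522, 0.475]
wrist_force: [1.1, -0.4, -6.8]
opening: 0.0527
t 6.6 pos [0.5428 0.2016 0.1506] shift tool [1.000e-04 6.320e-02 1.105e-01] n>= 2.546313972851039 F [ 0.4   0.46 -6.25] op 0.0524 q6 0.333
 sign 1 rotvec tool [-0.0016 -0.0012  0.0049]
 sign -1 rotvec tool [3.14e+00 7.80e-03 2.00e-03]
```

View pics/w5z.png

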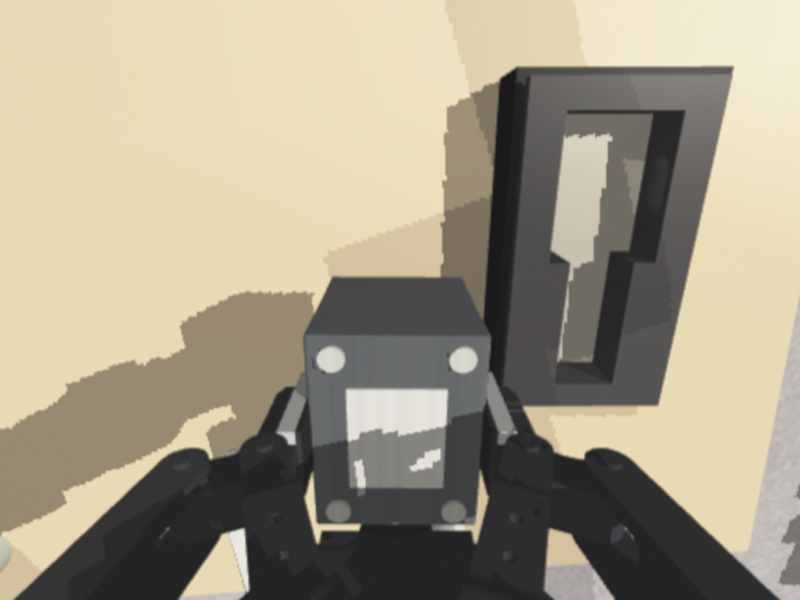

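View pics/t5z.png

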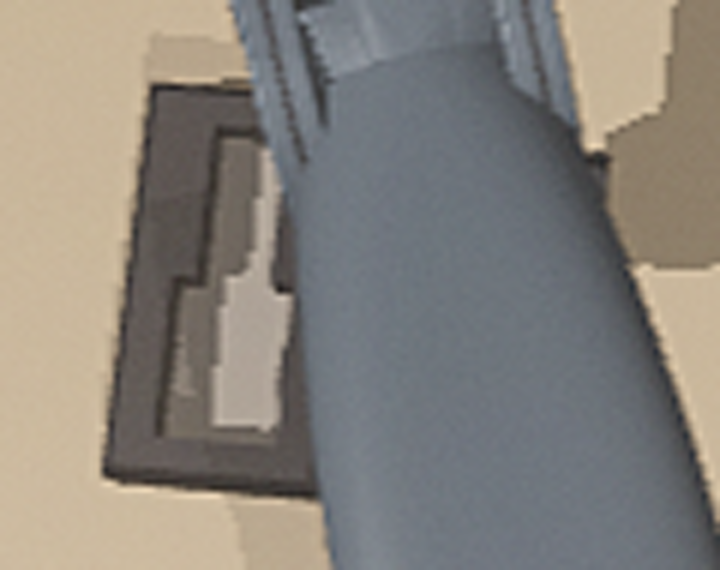

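```bash
python3 - <<'E'
import cv2
im=cv2.imread('pics/w5.png')[35:270,310:480]
im=cv2.convertScaleAbs(im,alpha=1.6,beta=10)
z=cv2.resize(im[:130],None,fx=4.5,fy=4.5,interpolation=cv2.INTER_CUBIC);cv2.imwrite('pics/w5a.png',z)
z=cv2.resize(im[105:],None,fx=4.5,fy=4.5,interpolation=cv2.INTER_CUBIC);cv2.imwrite('pics/w5b.png',z)
E
```

```text
(no output)
```

View pics/w5a.png

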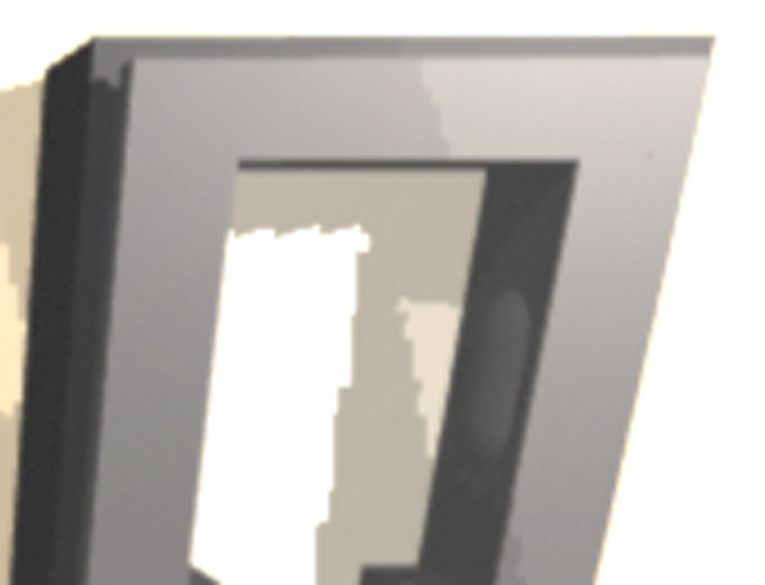

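View pics/w5b.png

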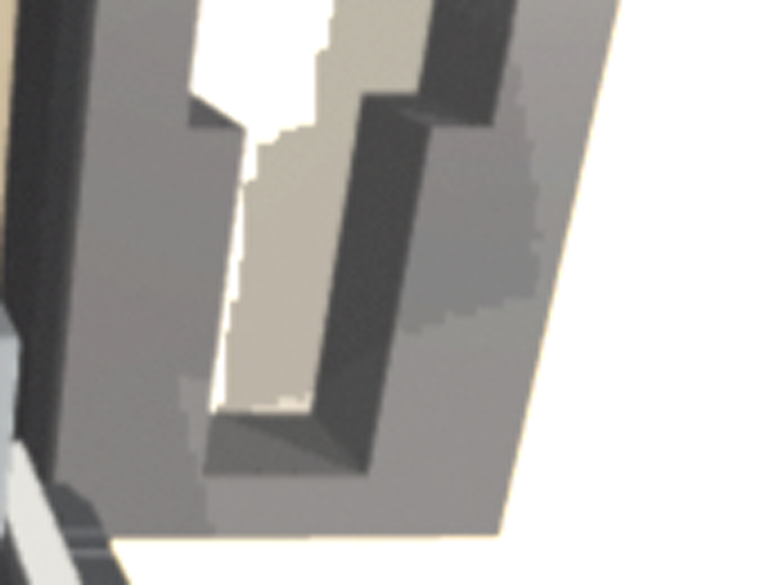

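```bash
cat > m3.py <<'E'
from h import *
import pickle
from scipy.optimize import least_squares
st=pickle.load(open('pics/w5.pkl','rb')); w=cam('wrist',st); t=cam('top');s=cam('scene')
A=lambda x,y:(310+(x+.5)/4.5-.5,35+(y+.5)/4.5-.5)
B=lambda x,y:(310+(x+.5)/4.5-.5,140+(y+.5)/4.5-.5)
wo=[((-80,-30),A(238,160)),((-80,30),A(580,160)),((0,-30),B(188,127)),((0,-18),B(245,127)),((0,18),B(431,125)),((0,30),B(493,125)),((79,-18),B(203,473)),((79,18),B(370,473))]
T=lambda x,y:(175+(x+.5)/5-.5,145+(y+.5)/5-.5)
S=lambda x,y:(190+(x+.5)/5-.5,155+(y+.5)/5-.5)
# top pic t0z rim: 
to=[((79,18),T(130,132)),((79,-18),T(190,138)),((0,30),T(97,260)),((-80,30),T(82,388)),((-80,-30),T(182,388)),((0,-30),T(193,268))]
fs=[((100,55),S(453,467)),((100,-55),S(345,358)),((-100,-55),S(628,238)),((-100,55),S(748,348))]
def res(p,obs):
    x,y,th,z=p;c,sn=np.cos(th),np.sin(th);o=[]
    for cm,L in obs:
        P=np.array([[x+(a*c-b*sn)/1e3,y+(a*sn+b*c)/1e3,z] for (a,b),_ in L]); o.append((proj(cm,P)-np.array([u for _,u in L])))
    return np.concatenate(o)
for nm,obs in (('w',[(w,wo)]),('w fixed',[(w,wo)]),('t',[(t,to)]),('s',[(s,fs)]),('w+s',[(w,wo),(s,fs)]),('all',[(w,wo),(s,fs),(t,to[:4])])):
    fx=nm in('w fixed','t','s')
    f=(lambda p:res([*p[:3],.05],obs).ravel()) if fx else (lambda p:res(p,obs).ravel())
    q=least_squares(f,[.53,.315,-.09,.05],loss='soft_l1')
    x,y,th,z=q.x; print(nm,q.x.round(4),'pocket',np.round([x-.04*np.cos(th),y-.04*np.sin(th)],4),'rms px',np.sqrt((f(q.x)**2).mean()).round(2))
# held valve: top rear corners from w5z, z top unknown -> TCP z
h=600/384
for z in (.175,.178,.18):
  print(z,[onz(w,((u+.5)/h-.5,(v+.5)/h-.5),z).round(4) for u,v in ((304,335),(490,335),(317,523),(477,523))])
print(st['eef_pos'])
E
python3 m3.py
```

```text
w [ 0.5308  0.3209 -0.0867  0.0479] pocket [0.491  0.3244] rms px 0.37
w fixed [ 0.5303  0.32   -0.0856  0.05  ] pocket [0.4905 0.3234] rms px 0.56
t [ 0.5311  0.3162 -0.0803  0.05  ] pocket [0.4913 0.3194] rms px 0.79
s [ 0.5356  0.3241 -0.0886  0.05  ] pocket [0.4957 0.3276] rms px 1.64
w+s [ 0.531   0.3212 -0.0874  0.0471] pocket [0.4912 0.3247] rms px 0.94
all [ 0.5309  0.3209 -0.0883  0.0475] pocket [0.4911 0.3245] rms px 0.99
0.175 [array([0.5062, 0.1783, 0.175 ]), array([0.5111, 0.232 , 0.175 ]), array([0.5765, 0.1713, 0.175 ]), array([0.5815, 0.2261, 0.175 ])]
0.178 [array([0.5049, 0.1791, 0.178 ]), array([0.5097, 0.2315, 0.178 ]), array([0.5734, 0.1723, 0.178 ]), array([0.5783, 0.2257, 0.178 ])]
0.18 [array([0.504 , 0.1796, 0.18  ]), array([0.5088, 0.2311, 0.18  ]), array([0.5713, 0.173 , 0.18  ]), array([0.5761, 0.2254, 0.18  ])]
[0.54225072 0.20154221 0.1496695 ]
```

```bash
python3 - <<'E'
from h import *
plan([.4915,.323,.110],-.087)
E
```

```text
t 6.6 pos [0.5428 0.2016 0.1506] shift tool [0.0401 0.0624 0.1162] n>= 2.757195493007816 F [ 0.4   0.46 -6.25] op 0.0524 q6 0.333
 sign 1 rotvec tool [-0.0046 -0.0013  0.0049]
 sign -1 rotvec tool [3.137e+00 7.700e-03 2.000e-03]
```

```bash
python3 -m pendant '[[[0,0.021,0.039,-0.004,0,0.003],[0,0.021,0.039,0,0,0],[0,0.02,0.038,0,0,0],[0.02,0,0,0,0,0],[0.02,0,0,0,0,0],[0,0,0,0,0,0],[0,0,0,0,0,0],[0,0,0,0,0,0]]]'
python3 w.py w6; python3 - <<'E'
from h import *
im=r.camera('scene');cv2.imwrite('pics/s6.png',im[:,:,::-1]);cv2.imwrite('pics/s6z.png',cv2.resize(im[165:265,245:355,::-1],None,fx=6,fy=6,interpolation=cv2.INTER_CUBIC))
plan([.4915,.323,.110],-.087)
E
```

```text
time_s: 7.4
eef_pos: [0.4925, 0.323, 0.1123]
orientation: [0.523, -0.479, 0.52, 0.477]
wrist_force: [0.9, 0.1, -7.1]
opening: 0.0529
t 7.5 pos [0.4927 0.3232 0.1126] shift tool [ 0.0026  0.0012 -0.0003] n>= 0.057740063840896104 F [-0.1  -0.23 -6.5 ] op 0.0524 q6 0.555
 sign 1 rotvec tool [0.0002 0.0007 0.0055]
 sign -1 rotvec tool [-3.1413e+00 -8.6000e-03  1.1000e-03]
```

View pics/w6z.png

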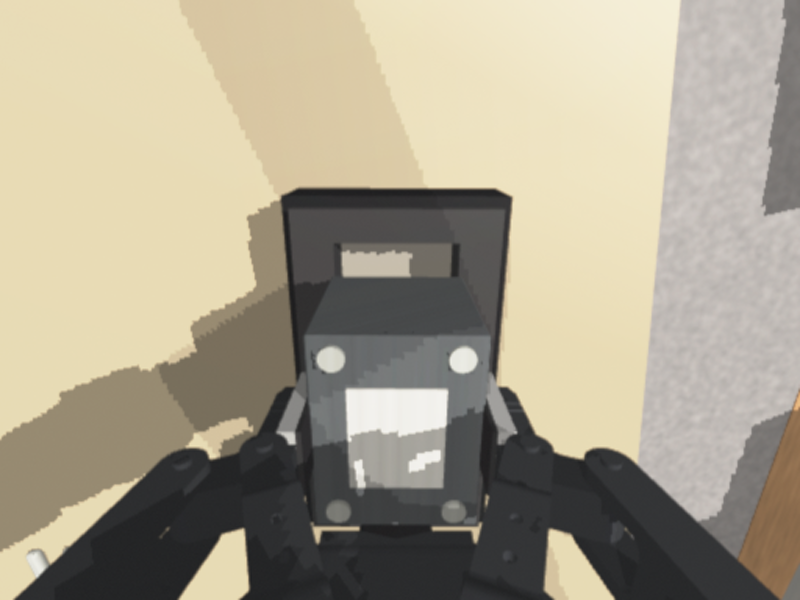

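View pics/s6z.png

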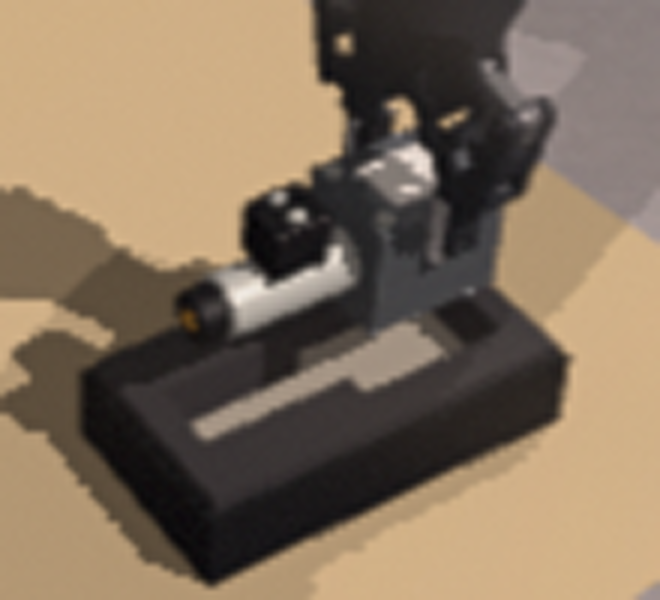

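```bash
python3 - <<'E'
import cv2
im=cv2.imread('pics/w6.png')[115:250,175:335]
im=cv2.convertScaleAbs(im,alpha=1.8,beta=10)
cv2.imwrite('pics/w6c.png',cv2.resize(im,None,fx=4.4,fy=4.4,interpolation=cv2.INTER_CUBIC))
E
```

```text
(no output)
```

View pics/w6c.png

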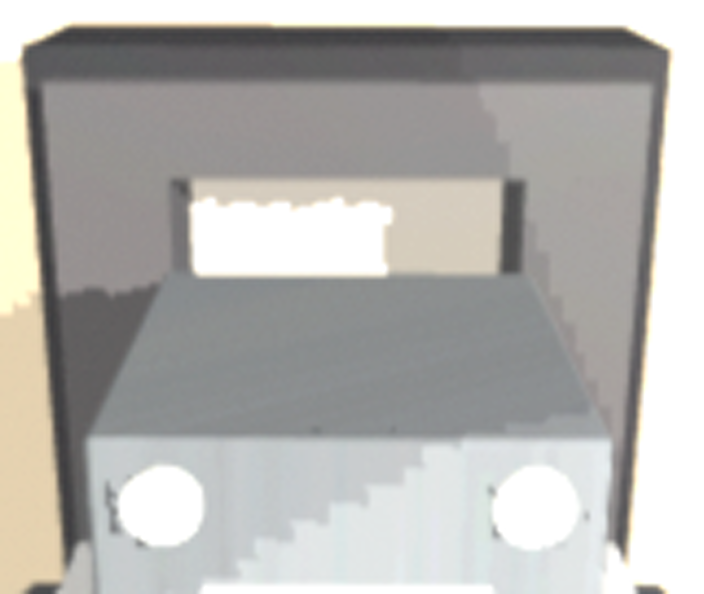

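```bash
cat > m4.py <<'E'
from h import *
import pickle
st=pickle.load(open('pics/w6.pkl','rb')); w=cam('wrist',st)
C=lambda x,y:(175+(x+.5)/4.4-.5,115+(y+.5)/4.4-.5)
zt=st['eef_pos'][2]
def show(n,p,L):
    P=[onz(w,C(*q),p) for q in L]; m=(P[0]+P[1])/2;d=P[1]-P[0]
    print(n,m.round(4),'w',np.linalg.norm(d).round(4),'yaw',np.arctan2(-d[0],d[1]).round(4)); return m
for zr in (.048,.05): 
    m=show('rim',zr,[(170,180),(526,180)]); print('  pocket',m[:2]+.04*np.array([np.cos(.087),-np.sin(.087)]))
show('outer foam',.05,[(42,82),(655,82)])
for b in (zt-.034,zt-.032,zt-.030):
  print('b',b.round(4))
  m=show('vbot',b,[(172,275),(527,275)]); print('  valve',m[:2]+.035*np.array([np.cos(.087),-np.sin(.087)]))
  m=show('vtop',b+.06,[(90,438),(609,438)]); print('  valve',m[:2]+.035*np.array([np.cos(.087),-np.sin(.087)]))
print(st['eef_pos'])
E
python3 m4.py
```

```text
rim [0.4515 0.3272 0.048 ] w 0.0603 yaw -0.0868
  pocket [0.49133206 0.32367683]
rim [0.451  0.3272 0.05  ] w 0.0597 yaw -0.0868
  pocket [0.49089383 0.32370996]
outer foam [0.4349 0.3287 0.05  ] w 0.1001 yaw -0.0868
b 0.0783
vbot [0.4591 0.3266 0.0783] w 0.0526 yaw -0.0869
  valve [0.49398635 0.32360368]
vtop [0.4585 0.3265 0.1383] w 0.0532 yaw -0.0871
  valve [0.49332623 0.3234536 ]
b 0.0803
vbot [0.4585 0.3267 0.0803] w 0.052 yaw -0.0869
  valve [0.49338585 0.32364829]
vtop [0.4576 0.3266 0.1403] w 0.0523 yaw -0.0871
  valve [0.49242648 0.32352386]
b 0.0823
vbot [0.4579 0.3267 0.0823] w 0.0514 yaw -0.0869
  valve [0.49278535 0.32369289]
vtop [0.4567 0.3266 0.1423] w 0.0513 yaw -0.0871
  valve [0.49152672 0.32359413]
[0.49248523 0.32301778 0.11231538]
```

Lateral alignment is within 0.2 mm and yaw within 0.001 rad. x needs about −2 mm. I'll descend, watching the force.

```bash
python3 -m pendant '[[[0.01,0.002,0,0,0,0.004],[0.015,0,0,0,0,0],[0.006,0,0,0,0,0],[0.006,0,0,0,0,0],[0,0,0,0,0,0],[0,0,0,0,0,0]]]'; python3 -m pendant '[[[0.004,0,0,0,0,0],[0.004,0,0,0,0,0],[0,0,0,0,0,0],[0,0,0,0,0,0]]]'
python3 w.py w7; python3 - <<'E'
from h import *
im=r.camera('scene');cv2.imwrite('pics/s7z.png',cv2.resize(im[165:265,245:355,::-1],None,fx=6,fy=6,interpolation=cv2.INTER_CUBIC))
plan([.4908,.323,.053],-.087)
E
```

```text
time_s: 8.1
eef_pos: [0.4892, 0.323, 0.0735]
orientation: [0.52, -0.478, 0.522, 0.478]
wrist_force: [0.4, -0.1, -6.4]
opening: 0.0526
time_s: 8.5
eef_pos: [0.4908, 0.3234, 0.0673]
orientation: [0.522, -0.479, 0.521, 0.477]
wrist_force: [-0.0, -1.7, 1.5]
opening: 0.0528
t 8.6 pos [0.4907 0.3234 0.0668] shift tool [ 0.0138 -0.0001 -0.0004] n>= 0.2769908454856443 F [ 1.32 -0.44  0.98] op 0.0523 q6 0.555
 sign 1 rotvec tool [ 0.0009 -0.0001  0.0018]
 sign -1 rotvec tool [-3.1407e+00 -2.8000e-03 -2.0000e-04]
```

View pics/s7z.png

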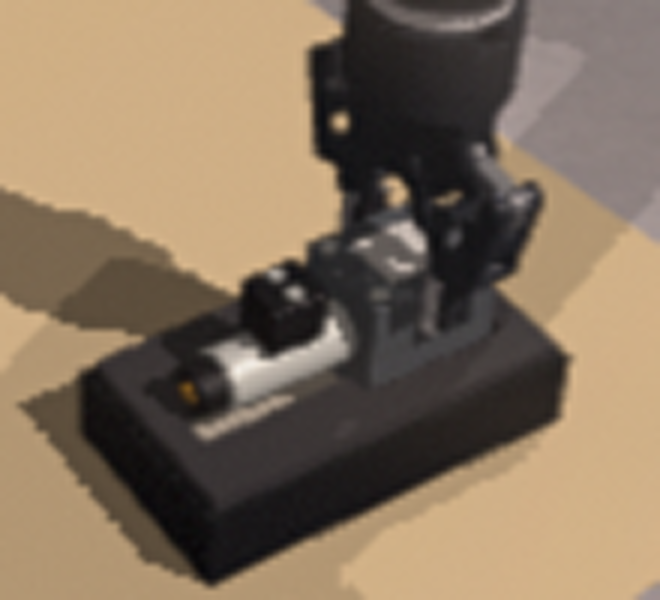

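View pics/w7z.png

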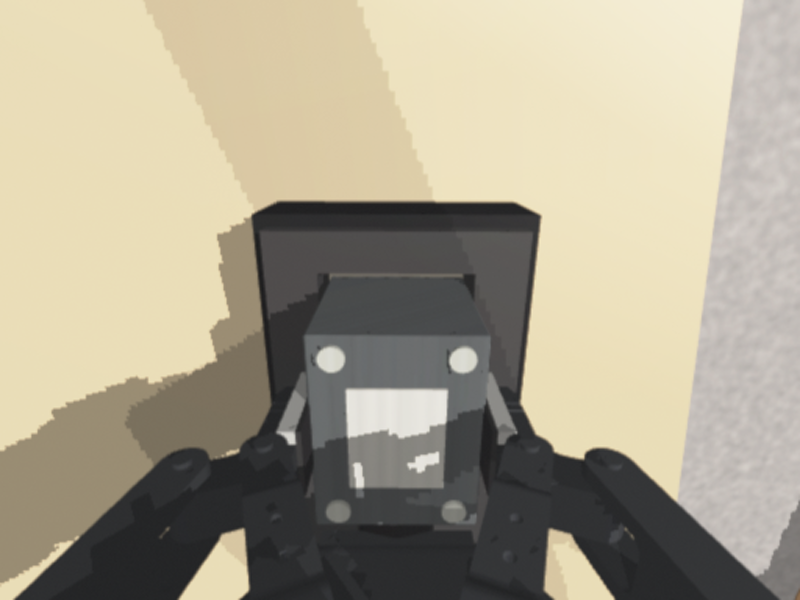

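The valve is in the pocket and at the lips (about 8 N above its weight). Pressing on.

```bash
python3 -m pendant '[[[0.004,0,0,0,0,0],[0.003,0,0,0,0,0],[0,0,0,0,0,0],[0,0,0,0,0,0]]]';python3 -m pendant '[[[0.003,0,0,0,0,0],[0.002,0,0,0,0,0],[0,0,0,0,0,0],[0,0,0,0,0,0]]]'
```

```text
time_s: 9.0
eef_pos: [0.49, 0.3231, 0.0582]
orientation: [0.521, -0.478, 0.521, 0.478]
wrist_force: [3.8, -0.3, -2.7]
opening: 0.0526
time_s: 9.4
eef_pos: [0.4893, 0.3232, 0.0534]
orientation: [0.52, -0.478, 0.522, 0.478]
wrist_force: [3.0, 0.4, -1.4]
opening: 0.0528
```

```bash
python3 -m pendant '[[[0.001,0,0,0,0,0],[0.001,0,0,0,0,0],[0,0,0,0,0,0],[0,0,0,0,0,0]]]';python3 -m pendant '[[[0.001,0,0,0,0,0],[0,0,0,0,0,0],[0,0,0,0,0,0]]]'
```

```text
time_s: 9.8
eef_pos: [0.4891, 0.3233, 0.052]
orientation: [0.52, -0.478, 0.522, 0.478]
wrist_force: [0.1, 0.1, 2.3]
opening: 0.0523
time_s: 10.1
eef_pos: [0.4891, 0.3233, 0.052]
orientation: [0.52, -0.478, 0.521, 0.478]
wrist_force: [-1.3, -0.5, 6.0]
opening: 0.0529
```

Force is rising with no further travel, so it is on the floor. A little more to confirm, then look.

```bash
python3 -m pendant '[[[0.001,0,0,0,0,0],[0.001,0,0,0,0,0],[0,0,0,0,0,0],[0,0,0,0,0,0]]]'
python3 w.py w8; python3 - <<'E'
from h import *
im=r.camera('scene');cv2.imwrite('pics/s8z.png',cv2.resize(im[165:265,245:355,::-1],None,fx=6,fy=6,interpolation=cv2.INTER_CUBIC))
plan([.4908,.323,.053],-.087)
E
```

```text
time_s: 10.5
eef_pos: [0.4891, 0.3233, 0.052]
orientation: [0.521, -0.478, 0.521, 0.478]
wrist_force: [-3.8, -3.1, 14.3]
opening: 0.0525
t 10.6 pos [0.4891 0.3233 0.052 ] shift tool [-0.001  -0.0017 -0.0001] n>= 0.03955675215389553 F [-4.59 -2.4  13.48] op 0.0525 q6 0.555
 sign 1 rotvec tool [ 0.0014 -0.0005 -0.0005]
 sign -1 rotvec tool [-3.1402e+00  8.0000e-04 -8.0000e-04]
```

View pics/s8z.png

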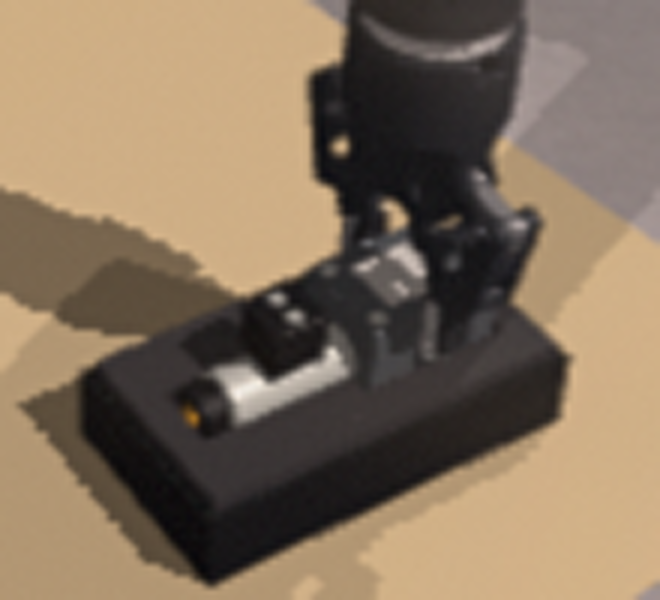

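View pics/w8z.png

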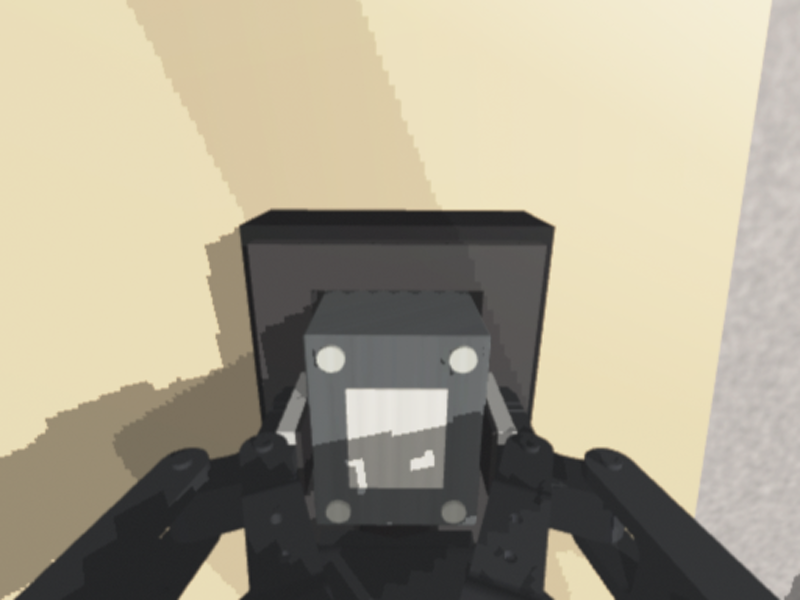

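Seated: TCP z is 0.052 and the grip offset is 0.032, so the underside is at 0.020, which is the floor. It hasn't slipped in the grip. I'll relieve the push, open and retreat.

```bash
python3 -m pendant '[[[-0.001,0,0,0,0,0],[-0.001,0,0,0,0,0],[0,0,0,0,0,0]]]'; python3 -m pendant '[[[0,0,0,0,0,0],[0,0,0,0,0,0],[0,0,0,0,0,0],[0,0,0,0,0,0],[0,0,0,0,0,0],[0,0,0,0,0,0],[0,0,0,0,0,0]]]' 0; python3 -m pendant '[[[-0.01,0,0,0,0,0],[-0.02,0,0,0,0,0],[-0.03,0,0,0,0,0],[-0.04,0,0,0,0,0],[-0.04,0,0,0,0,0],[-0.02,0,0,0,0,0],[0,0,0,0,0,0],[0,0,0,0,0,0]]]'
python3 w.py w9; python3 - <<'E'
from h import *
im=r.camera('scene');cv2.imwrite('pics/s9.png',im[:,:,::-1]);cv2.imwrite('pics/s9z.png',cv2.resize(im[165:265,245:355,::-1],None,fx=6,fy=6,interpolation=cv2.INTER_CUBIC))
plan([.4908,.323,.053],-.087)
E
```

```text
time_s: 10.9
eef_pos: [0.4891, 0.3233, 0.052]
orientation: [0.52, -0.478, 0.521, 0.478]
wrist_force: [-2.8, -0.3, 7.2]
opening: 0.0528
time_s: 11.6
eef_pos: [0.4894, 0.3232, 0.0508]
orientation: [0.52, -0.478, 0.522, 0.478]
wrist_force: [0.5, -0.3, 0.2]
opening: 0.0853
time_s: 12.4
eef_pos: [0.4899, 0.3235, 0.2116]
orientation: [0.521, -0.478, 0.521, 0.478]
wrist_force: [-0.2, 0.0, -0.1]
opening: 0.0854
t 12.5 pos [0.4888 0.3229 0.2091] shift tool [ 0.1561 -0.0026  0.0007] n>= 3.1215147002715335 F [0.53 0.   0.  ] op 0.0857 q6 0.555
 sign 1 rotvec tool [ 0.0012 -0.0025 -0.0036]
 sign -1 rotvec tool [-3.1404  0.0057 -0.004 ]
```

View pics/w9z.png

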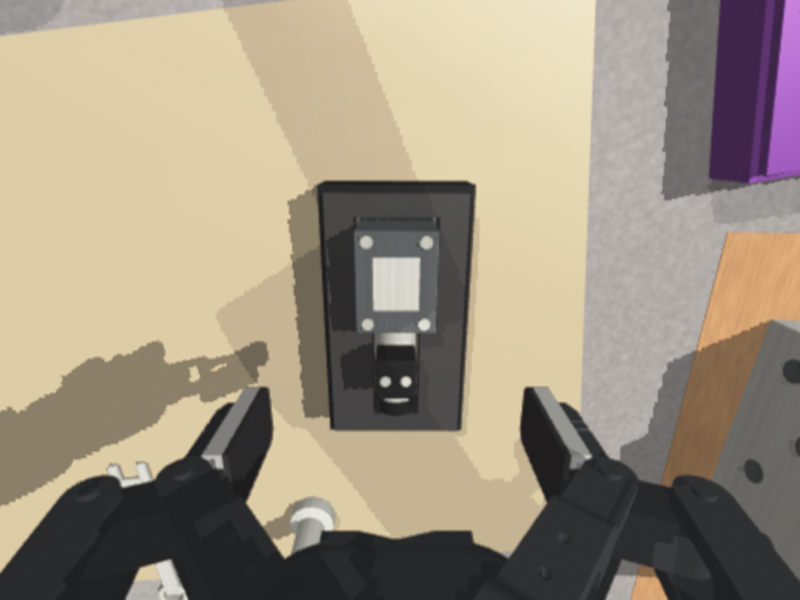

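View pics/s9z.png

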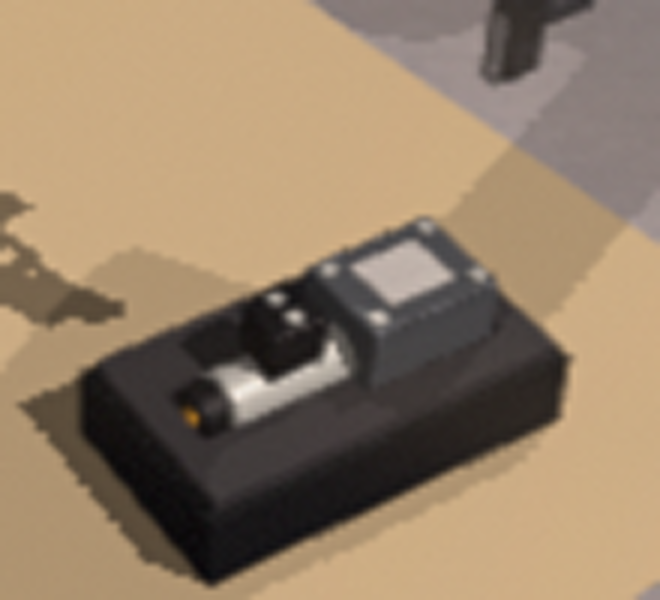

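```bash
python3 - <<'E'
from h import *
import pickle
w=cam('wrist',pickle.load(open('pics/w9.pkl','rb')));s=cam('scene')
S=lambda x,y:(245+(x+.5)/6-.5,165+(y+.5)/6-.5)
W=lambda x,y:((x+.5)*.64-.5,(y+.5)*.64-.5)
X=[]
for a,b in (((375,330),(435,332)),((312,268),(357,332)),((430,220),(356,232)),((498,275),(438,232))):
    p,e=tri([(s,S(*a)),(w,W(*b))]);X.append(p);print(p.round(4),np.round(e,4),onz(w,W(*b),.08).round(4))
X=np.array(X);print(X.mean(0).round(4),'tilt mm',((X[0]+X[1]-X[2]-X[3])[2]/2*1e3).round(1))
Y=np.array([onz(w,W(*b),.08) for b in ((435,332),(357,332),(356,232),(438,232))]);d=Y[0]+Y[1]-Y[2]-Y[3]
print(Y.mean(0),np.arctan2(d[1],d[0]))
for a,b in (((212,507),(461,430)),((82,375),(332,430)),((570,357),(473,186))): print('foam',tri([(s,S(*a)),(w,W(*b))])[0].round(4))
im=cv2.imread('pics/s9.png');cv2.imwrite('pics/s9f.png',cv2.resize(im[:,:],(800,600)))
E
```

```text
[0.5268 0.3458 0.0809] [0.0017 0.0017] [0.5262 0.3472 0.08  ]
[0.5218 0.2947 0.079 ] [0.0004 0.0004] [0.5216 0.2945 0.08  ]
[0.454  0.3015 0.0781] [0.0001 0.0001] [0.4537 0.3016 0.08  ]
[0.4583 0.352  0.0822] [0.0009 0.0009] [0.4581 0.3529 0.08  ]
[0.4902 0.3235 0.08  ] tilt mm -0.2
[0.48991759 0.3240378  0.08      ] -0.09467669431464908
foam [0.6316 0.3634 0.0483]
foam [0.626  0.2579 0.0408]
foam [0.4359 0.3818 0.041 ]
```

View pics/s9f.png

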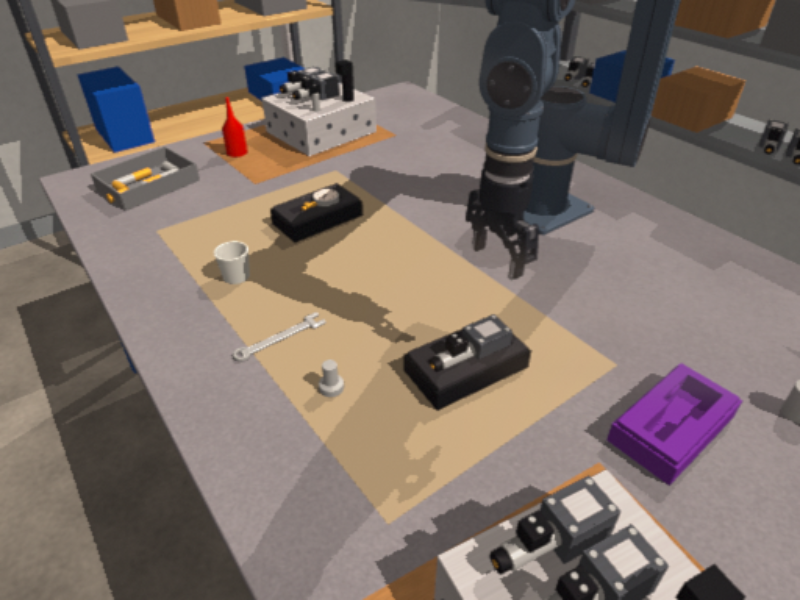

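The valve top is at z = 0.080 (0.020 floor + 0.060 block), level. It is within about 1 mm of the pocket point, and the bystanders have not moved. Handing in.

```bash
python3 - <<'E'
from bench import r
print(r.finish_job())
E
```

```text
the job is handed in; nothing more can be done
None
```

The solenoid valve is packed: it sits on the floor of its foam pocket, coil in the narrow bay, released, and I handed the job in at about 12.6 s.

**What I did:** I found the valve and the pocket with the wrist, top and scene cameras and gripped the block across its width. I regripped 4 mm higher so the fingertips would clear the foam. Then I turned the valve to match the pocket, pushed it past the lips and pressed it onto the floor. The wrist force rose to about 14 N with no further downward travel, and the valve did not slip in the grip. I eased off the push, opened the gripper and backed away.

**Last checks:**
- **Height:** the block's top measured 80 mm above the bench, as it should with the valve on the pocket floor, and level to within 0.2 mm end to end.
- **Position:** the centre is about 1 mm from the pocket point, by the wrist camera's measurement of the pocket.
- **Direction:** the valve's x is within about 0.01 rad of the pocket's.
- **Contact and bystanders:** the wrist force is about zero and the gripper hangs clear. The gauge, wrench, pot and plug look unmoved in the last scene picture.

**Disagreements:** before insertion, the top and scene cameras placed the pocket up to about 5 mm from where the wrist camera did. I went by the wrist camera, and the fit bore it out. In the two-view checks, some foam outer corners came out 7 to 12 mm below the stated 50 mm. I took that as picking the case edge instead of the foam top; the wrist camera's fit of the pocket rim gave 48 mm.

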